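# Load a shaft into the seating checker and prove it with the plunger

## Task

Lay the stepped shaft in the open chute of the seating checker and push it along under the hood until it drops fully home in the nest. Then press the red plunger right down to its stop, hold it there for about a second, and let it spring all the way back up. Leave the other tools on the bench where they are.

Things in the scene. Friction and masses are not known exactly. Their poses are not given: they have to be found in the camera images.
- checker: Seating checker, fixed steel fixture 64 x 350 mm (x, y); origin at the centre of its underside on the bench, z up, long axis y. Its +y half is an open chute, its -y half a sunken nest under a grey hood. The shaft slides down the chute towards -y. The hood, 52 mm wide, reaches from y = -45 to -175 mm, 51 mm (underside) to 61 mm above the bench; the plunger stands on it at y = -115 mm
- chute (a point): point on the chute's floor, on its centre line, at the checker's y = +90 mm, 20 mm above the bench; axes as the checker's. The floor runs from y = +174 mm (open end) to -9 mm, between rails 6 mm high, 8 mm thick and 36 mm apart, which narrow to 28 mm from y = +34 to -9 mm. A shaft laid with its middle here lies wholly in the chute, 28 mm short of the nest
- nest (a point): centre of the nest's floor, at the checker's y = -82.5 mm, 12 mm above the bench, 8 mm below the chute's floor; axes as the checker's. The nest is a pocket 28 mm wide and 147 mm long, from the step at y = -9 mm to a back wall at y = -156 mm; the shaft drops in when its tail has passed the step
- plunger (a joint): travel of the plunger, m: 0 up, 0.020 on its stop. It goes straight down against a return spring, 3 N at the top and 8 N at the stop, and springs back by itself. Over a shaft that has not dropped home its foot jams at about 15 mm; over a shaft lying home it reaches the stop without touching it
- plunger_top (a point): centre of the top face of the red mushroom plunger head (48 mm across), 120 mm above the bench when up, 100 mm on its stop; moves with it. A tall projector, about 0.35 m high, stands on the bench behind and to the right, in world x above 0.57 m and y below -0.10 m: keep the arm and gripper out of it, also on the way from the start
- shaft: grey stepped steel shaft 141 mm long, 25 mm thick, 0.15 to 0.3 kg, lying on the bench (it does not roll); long axis along its own y, origin at the middle of its underside, z up; grasp the middle across x
- caliper: digital caliper 72 x 230 x 19 mm lying on the bench at the far left, a bystander; origin at the centre of its underside, long axis y
- dial_gauge: dial gauge 108 x 58 x 22 mm lying on the bench on the right, a bystander; origin at the centre of its underside
- round_tin: round tin with a blue lid, 62 mm across, 27 mm high, on the right, a bystander; origin at the centre of its underside
- ring_gauge: dark steel ring gauge, 70 mm across, 18 mm high, on the right, a bystander; origin at the centre of its underside

How it is judged:
By the outcome, as a careful person would: the job done as asked, in the order asked, and still so for the second after the job is handed in, with the robot touching nothing.
It also fails if it takes over 61 s, if anything falls off the work surface, if the arm or the gripper's body presses on something with over 40 N, if the wrist force passes 120 N, or if a joint passes its speed limit or range.

## Robot

A 6-joint arm with a two-finger parallel gripper is mounted at the origin on a cart in front of the work surface, level with it; the furniture and walls round the work are solid. World frame = base frame: x ahead of the robot, y to its left, z up, the work surface at z = 0. Lengths are in m, angles in rad, forces in N, time in s.
With the tool pointing down it reaches from about 0.325 to 0.775 m from the base axis. Payload 5.5 kg.
Tool frame: the origin (TCP) lies between the finger pads; the fingertips stand 8 mm ahead of it and the grasp point (between the pads) lies 11 mm behind it (tcp_to_tips is the distance from the TCP to the fingertips, in m); z points along the fingers, y is the line along which they close (so a half turn about z gives the same grasp; the last joint's range is limited). The gripper opens to 88 mm and grips with 3 to 60 N. Pads are 20 mm wide; open, the fingers measure 115 mm over their backs; the gripper's body (75 mm by 178 mm) begins 61 mm behind the grasp point.
Start: joints at [1.251, 0.091, 1.231, -0, 1.82, -0.057], TCP at [0.156, 0.579, 0.231] pointing down, gripper open.
Joint ranges: [-2.87, 2.87], [-0.86, 2.18], [0.17, 2.46], [-1.51, 4.65], [0.06, 2.69], [-2.65, 2.65]. Speed limits (rad/s): [2.57, 2.57, 3.01, 3.14, 3.14, 3.14].

## Interface

Orientations are given as a unit quaternion [w, x, y, z].
In Python, from bench import * gives the robot as it stands. Calls block until the motion is done:
- move_to(position, orientation): joint-space move of the TCP to a pose.
- move_l(position, speed=0.15, orientation=None): straight line of the TCP; orientation=None keeps the orientation; speed is the mean speed in m/s.
- movej(angles): joint-space move.
- gripper_open() and close(): open the fingers fully, or close them until they stop; the grip force is fixed at half the most.
- hold(seconds).
- inverse_kinematics(position, orientation): joint angles nearest the present ones, or None.
- state(): the state.
- get_image(name): name is "scene" or "top" or "wrist"; returns a dict with "frame" (480x640x3 uint8, blue, green, red), "depth" (480x640 float32, m along the optical axis (not along the pixel's ray), 0 where there is no reading), "camera_matrix" (3x3 intrinsics, pixels), "k1" (the pictures are not rectified: a ray, as slopes to the right and down, at radius r is drawn at 1 + k1 r^2 times it, then the intrinsics apply), "view" (4x4, takes a point from world to camera coordinates). Camera axes: x right, y up, looking along -z (the intrinsics and any distortion apply to the point x, -y, -z); pixel columns grow to the right and rows downward; lengths in m; the calibration is good to about 2 mm. A picture is of the moment at which its call begins.
A pose or a line that the arm cannot do raises IKError and nothing moves.
- job_done(): hands the job in; it is judged then, once.
The state is a dict: "time": time; "joint_pos": joint angles; "dq": joint speeds; "joint_torque": joint torques, N m; "ee_pos": TCP position; "ee_rot": TCP orientation; "ft_force": force on the tool from outside, world axes, zero at the start; "moment": the same for the moment, N m; "finger_gap": finger opening in m; "finger_force": force on a finger pad.
Only numpy, scipy, OpenCV 4.12 (cv2) and the standard library are available. Lean on these libraries where they do the work, as an engineer would, in place of code of your own. Each camera call takes 0.05 s, during which the arm holds its last target. There are 200 camera calls.

## Working session

There is one attempt and no reset: what is moved stays moved. The work goes in short steps, each a Python script; the robot and the scene stay as the last script left them, time stands still between calls to the robot, and variables do not carry over. Pictures are saved under pics/ and viewed, at most 10 in all, crops included, and the job is handed in when it is done.

```bash
ls; mkdir -p pics
cat > h.py <<'E'
from bench import *
import numpy as np, cv2
def grab(n):
    im=get_image(n); np.savez(f'{n}.npz',**{k:im[k] for k in im}); return im
def cloud(im):
    """world xyz per pixel from depth"""
    h,w=im['depth'].shape
    K=np.array(im['camera_matrix'],float);k1=float(im['k1'])
    u,v=np.meshgrid(np.arange(w),np.arange(h))
    s=rays(np.stack([u,v],-1).reshape(-1,2),K,k1).reshape(h,w,2)
    d=im['depth']
    c=np.stack([s[...,0]*d,-s[...,1]*d,-d,np.ones_like(d)],-1)
    P=(c@np.linalg.inv(im['view']).T)[...,:3]; P[d<=0]=np.nan
    return P
def rays(px,K,k1):
    return cv2.undistortPoints(np.float64(px).reshape(-1,1,2),K,np.array([k1,0,0,0,0.])).reshape(-1,2)
def onplane(im,px,z):
    s=rays(px,np.array(im['camera_matrix'],float),float(im['k1']))
    Ti=np.linalg.inv(im['view']); o=Ti[:3,3]
    d=np.c_[s[:,0],-s[:,1],-np.ones(len(s))]@Ti[:3,:3].T
    return o+d*((z-o[2])/d[:,2])[:,None]
E
python3 - <<'E'
from h import *
for n in("scene","top"):
    im=grab(n); cv2.imwrite(f'pics/{n}0.png',im['frame']); print(n,im['k1'],np.linalg.inv(im['view'])[:3].round(3).tolist())
print(state())
E
```

```text
pics
scene -0.17175578313289688 [[0.858, 0.394, -0.33, 0.027], [-0.514, 0.651, -0.559, -0.865], [-0.006, 0.649, 0.761, 1.247]]
top 0.05561189510315563 [[-0.025, 0.996, -0.088, 0.435], [-1.0, -0.024, 0.01, -0.001], [0.008, 0.088, 0.996, 1.332]]
{'time': 0.1, 'joint_pos': array([ 1.25128653e+00,  9.17916354e-02,  1.23174436e+00,  1.86736176e-06,
        1.81981190e+00, -5.66940661e-02]), 'dq': array([-0.00109998, -0.00113971, -0.00286684,  0.00164428, -0.00086122,
        0.00121404]), 'joint_torque': array([ 2.37645661e-03, -4.47858167e+01, -4.07567632e+01,  7.00990297e-02,
        2.85105093e-02, -1.33382846e-04]), 'ee_pos': array([0.15579915, 0.5791595 , 0.22962703]), 'ee_rot': array([-1.64999915e-04,  1.31029724e-01,  9.91378052e-01, -8.61973269e-04]), 'ft_force': array([0.55047005, 0.85445989, 0.08473325]), 'moment': array([0.03370732, 0.00680602, 0.01572744]), 'finger_force': 0.0, 'finger_gap': 0.087649446849031}
```

View pics/top0.png

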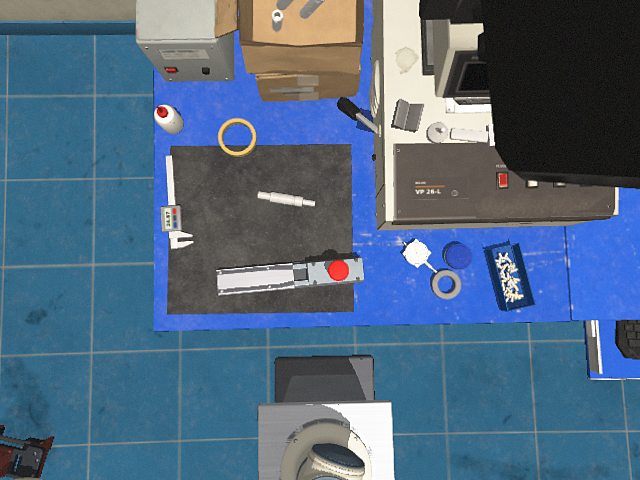

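View pics/scene0.png

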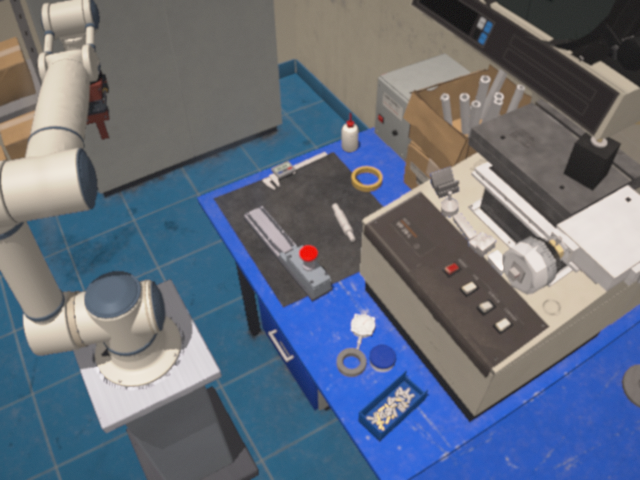

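The top view shows the shaft at about (286,199), with its thinner end towards the right. The checker runs from (218,282) to (362,268), the red plunger is at (339,270), and the hood is on the right (world -y). The projector starts at about column 378. Next I'll measure using height and colour.

Run:
```python
import numpy as np,cv2
from h import cloud,onplane
out=None
for n in('top','scene'):
    im=dict(np.load(n+'.npz')); P=cloud(im); f=im['frame'].astype(int); Z=P[...,2]
    reg=(P[...,0]>.3)&(P[...,0]<.75)&(P[...,1]>-.14)&(P[...,1]<.26)
    print(n,'bench z',np.nanmedian(Z[reg&(Z<.01)]))
    # shaft
    bright=(f.min(2)>95)&reg
    nl,lab,st,c=cv2.connectedComponentsWithStats(bright.astype(np.uint8))
    for i in range(1,nl):
        if st[i,4]>60:
            m=lab==i; q=np.argwhere(m)[:,::-1]
            w=onplane(im,q,.0125)[:,:2]; r=cv2.minAreaRect(np.float32(w*1000))
            print(i,st[i],'rect mm',np.round(r[0],1),np.round(r[1],1),round(r[2],1),'z',np.nanpercentile(Z[m],[5,50,95]).round(4))
    red=(f[...,2]>150)&(f[...,1]<70)&(f[...,0]<70)&reg&(Z>.08)
    q=np.argwhere(red)[:,::-1]; (cx,cy),_=cv2.minEnclosingCircle(np.float32(q))
    print('red',len(q),np.nanmedian(Z[red]),onplane(im,[q.mean(0),(cx,cy)],.118))
    for lo,hi in((.054,.068),(.015,.035)):
        m=reg&(Z>lo)&(Z<hi)&(P[...,0]<.5); w=P[m][:,:2]; r=cv2.minAreaRect(np.float32(w*1000)); print('band',lo,len(w),r, np.median(Z[m]))
im=dict(np.load('top.npz'))['frame'][180:310,200:375]
cv2.imwrite('pics/c.png',cv2.resize(im,None,fx=4.5,fy=4.5,interpolation=cv2.INTER_CUBIC))
```

```text
top bench z -0.0012397800414942761
1 [435  19  28  78 776] rect mm [ 984.8 -336.6] [ 47.9 198.3] 78.7 z [0.7725 0.8287 0.8325]
43 [377 118  14 112 677] rect mm [ 700.6 -161.2] [ 31.9 276.9] 88.0 z [0.1476 0.2816 0.3002]
45 [373 127  10  54 188] rect mm [ 750.  -149.2] [132.9  19.8] 0.7 z [0.1236 0.1846 0.2417]
62 [257 191  58  16 505] rect mm [642.1  80.9] [142.5  25.9] 79.8 z [0.0043 0.0203 0.0264]
118 [ 216  257  148   39 3184] rect mm [454.5  72.8] [ 62.1 357.7] 3.7 z [0.0105 0.0221 0.0629]
red 295 0.118983961675595 [[ 0.46400966 -0.03894911  0.118     ]
 [ 0.46275468 -0.03932384  0.118     ]]
band 0.054 874 ((462.6172180175781, -35.03938293457031), (51.836483001708984, 129.89747619628906), 3.86529541015625) 0.0607246329593345
band 0.015 2016 ((454.6523132324219, 79.73865509033203), (62.246849060058594, 336.87841796875), 4.094822406768799) 0.02093710693268891
scene bench z -0.004623184699662275
2 [362 180  69  49 299] rect mm [815.8  69.8] [283.4  30. ] 9.3 z [-0.001   0.2803  0.2981]
3 [331 203  25  39 382] rect mm [643.9  82.2] [154.5  30.7] 78.6 z [-0.004   0.017   0.0252]
4 [ 244  206   88   92 2315] rect mm [462.7  81.7] [ 77.3 355.7] 4.7 z [0.0102 0.0233 0.0631]
18 [268 329  26  33 193] rect mm [ 303.5 -178.4] [22.8 95.4] 0.3 z [-0.6442 -0.5131 -0.5046]
red 215 0.11769756363094075 [[ 0.46241195 -0.04386897  0.118     ]
 [ 0.46279593 -0.04415314  0.118     ]]
band 0.054 639 ((461.54498291015625, -35.354736328125), (53.912025451660156, 135.55807495117188), 4.669628620147705) 0.05942785785821969
band 0.015 1257 ((453.79595947265625, 74.9756088256836), (63.961669921875, 358.1377868652344), 3.336359739303589) 0.020527032506254317
```

View pics/c.png

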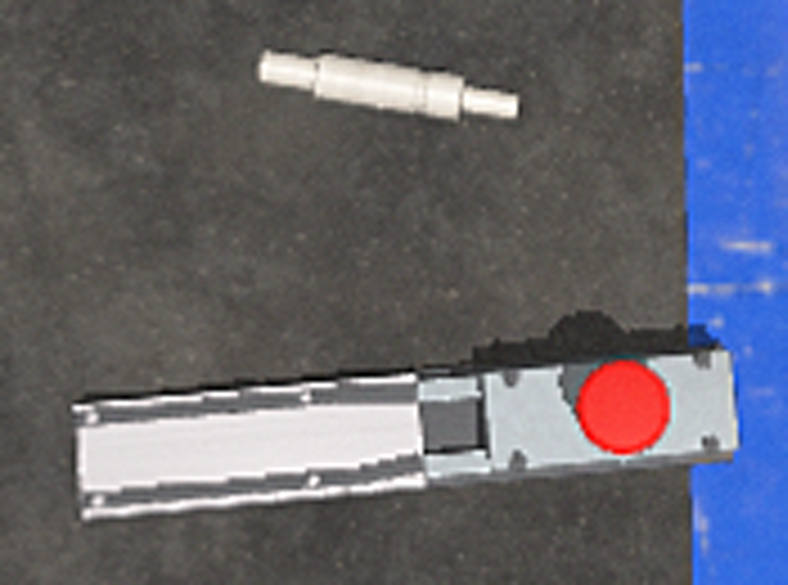

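The checker's yaw is about +4° with its origin near (0.454, 0.074). The shaft is at about (0.642, 0.081) with a yaw of -10°. I'll refine both with the wrist camera.

```bash
cat >> h.py <<'E'
def down(yaw,flip=0):
    """tool down, closing line along the x axis of a thing with this yaw (rad)"""
    p=np.pi/4+yaw/2+flip*np.pi/2
    return [0,np.cos(p),np.sin(p),0]
def say(t=''):
    s=state(); print(t,round(s['time'],2),s['ee_pos'].round(4),'F',s['ft_force'].round(1),'gap',round(s['finger_gap'],4),'ff',round(float(s['finger_force']),1))
E
python3 - <<'E'
from h import *
r=np.radians
for f in(0,1):
    for p in((.642,.081,.3),(.455,.16,.3),(.455,.16,.04),(.463,-.04,.1)): print(f,np.round(inverse_kinematics(p,down(r(4),f)),2))
E
```

```text
0 [ 0.07  0.25  0.93 -0.    1.96  0.  ]
0 [ 0.27 -0.2   1.39 -0.    1.95  0.2 ]
0 [ 0.27 -0.18  1.84 -0.    1.49  0.2 ]
0 [-0.16 -0.27  1.8  -0.    1.61 -0.23]Traceback (most recent call last):
  File "<stdin>", line 4, in <module>
    return _wrapfunc(a, 'round', decimals=decimals, out=out)
    return _wrapit(obj, method, *args, **kwds)
    result = getattr(arr, method)(*args, **kwds)
TypeError: unsupported operand type(s) for *: 'NoneType' and 'float'
```

Run:
```python
from h import *
r=np.radians
move_to([.44,.13,.33],down(r(4))); hold(.3); say()
im=grab('wrist'); print(np.linalg.inv(im['view'])[:3].round(3).tolist()); cv2.imwrite('pics/w1.png',im['frame'])
```

```text
2.35 [0.44   0.1304 0.3299] F [-0.  -0.4  0.3] gap 0.088 ff 0.0
[[0.998, -0.066, -0.019, 0.435], [0.069, 0.955, 0.288, 0.208], [-0.001, -0.289, 0.957, 0.483]]
```

View pics/w1.png

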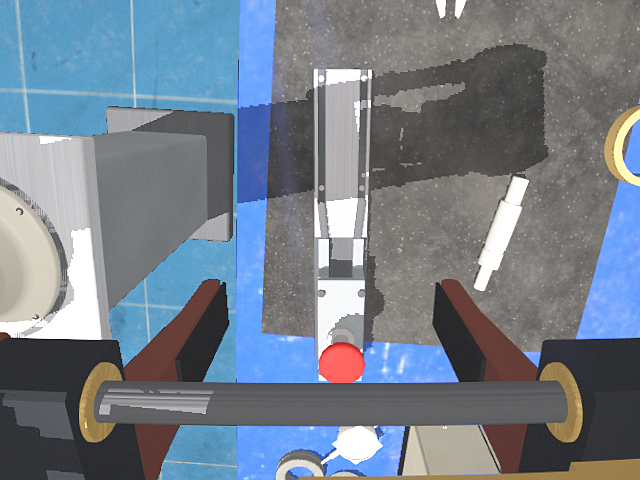

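The wrist view shows the shaft around (503,233), the chute from (343,70) to (343,237), the hood at about (343,300) and the plunger at (342,362). The long side of the gripper body lies along the closing line, so it clears the plunger head while pushing.

Run:
```python
import numpy as np,cv2
from h import cloud,onplane
im=dict(np.load('wrist.npz')); P=cloud(im); Z=P[...,2]; f=im['frame'].astype(int)
X,Y=P[...,0],P[...,1]
cols,rows=np.meshgrid(np.arange(640),np.arange(480))
m=(cols>395)&(cols<560)&(rows>150)&(rows<310)
print('bench',np.nanmedian(Z[m&(Z<.008)]))
s=m&(f.min(2)>150)
n,l,st,c=cv2.connectedComponentsWithStats(s.astype(np.uint8)); i=1+st[1:,4].argmax()
q=np.argwhere(l==i)[:,::-1]
for z in(.0125,.025):
    print('shaft',st[i],cv2.minAreaRect(np.float32(onplane(im,q,z)[:,:2]*1000)))
d=P[(l==i)&(Z>.012)]; print('depth top',np.nanpercentile(d[:,2],[50,95]),cv2.minAreaRect(np.float32(d[:,:2]*1000)))
a=(cols>290)&(cols<400)&(rows<350)
h=a&(Z>.055)&(Z<.066); print('hood',np.median(Z[h]),cv2.minAreaRect(np.float32(P[h][:,:2]*1000)))
t=a&(Z>.014)&(Z<.032)&(rows<236); w=P[t][:,:2]*1000; print('chute',cv2.minAreaRect(np.float32(w)))
# centre line per y slice
ys=np.arange(95,245,10); cs=[]
for y in ys:
    k=w[(abs(w[:,1]-y)<5)]; cs.append([(k[:,0].min()+k[:,0].max())/2,np.ptp(k[:,0])])
cs=np.array(cs); p=np.polyfit(ys,cs[:,0],1); print(cs.round(1).tolist(),'x(74)=',np.polyval(p,74),'yaw',np.degrees(-np.arctan(p[0])))
# step edge: floor(20) to nest(12) along centre line ; and open end
for lo,hi,nm in((.016,.024,'floor'),(.008,.0155,'nest')):
    k=a&(abs(X-(np.polyval(p,Y*1000)/1000))<.008)&(Z>lo)&(Z<hi); print(nm,np.percentile(Y[k],[.5,99.5]).round(4),np.median(Z[k]))
```

```text
bench -0.0007545644138715057
shaft [ 474  176   55  115 2250] ((642.8140258789062, 79.09143829345703), (143.08047485351562, 27.97572135925293), 78.94893646240234)
shaft [ 474  176   55  115 2250] ((637.2861938476562, 82.5243148803711), (139.28060913085938, 27.232749938964844), 78.94898986816406)
depth top [0.02053781 0.0246986 ] ((641.6572875976562, 80.22036743164062), (141.33221435546875, 25.267404556274414), 78.98258972167969)
hood 0.060305188506870167 ((461.5019226074219, -12.057147979736328), (52.41801452636719, 87.25457763671875), 4.239655494689941)
chute ((450.1696472167969, 158.86444091796875), (60.240657806396484, 180.76072692871094), 3.6327223777770996)
[[454.5, 59.7], [453.8, 59.5], [453.0, 59.2], [452.6, 59.8], [452.0, 59.6], [451.3, 59.4], [450.5, 58.9], [450.2, 59.8], [448.9, 60.3], [448.1, 60.2], [447.8, 60.4], [447.2, 60.3], [446.5, 60.3], [445.6, 59.7], [445.0, 59.5]] x(74)= 455.98151299964786 yaw 3.884429687542962
floor [0.0686 0.2484] 0.019280123580251718
nest [0.0135 0.0646] 0.011343412908801198
```

```bash
cat >> h.py <<'E'
YAW=np.radians(4.0); ORG=np.array([.4553,.0752])
def ck(x,y,z):
    c,s=np.cos(YAW),np.sin(YAW); return [ORG[0]+c*x-s*y,ORG[1]+s*x+c*y,z]
E
python3 - <<'E'
from h import *
q=down(np.radians(-10.7))
move_to([.642,.0803,.10],q); move_l([.642,.0803,.0155],.08); say('at')
close(); say('closed')
move_l([.642,.0803,.12],.1); say('up')
move_to(ck(0,92,.12) if 0 else ck(0,.092,.12),down(YAW)); hold(.2); say('over')
im=grab('wrist'); cv2.imwrite('pics/w2.png',im['frame'])
E
```

```text
at 4.79 [0.6425 0.0803 0.0164] F [0.  0.4 0.4] gap 0.0879 ff 0.0
closed 5.78 [0.6421 0.0803 0.0155] F [-0.2  0.2 -0.4] gap 0.0247 ff 30.0
up 6.97 [0.6415 0.0803 0.1187] F [ 0.6  0.5 -3. ] gap 0.025 ff 30.0
over 8.03 [0.4499 0.1665 0.1199] F [-0.8  0.5 -2.2] gap 0.0248 ff 30.0
```

View pics/w2.png

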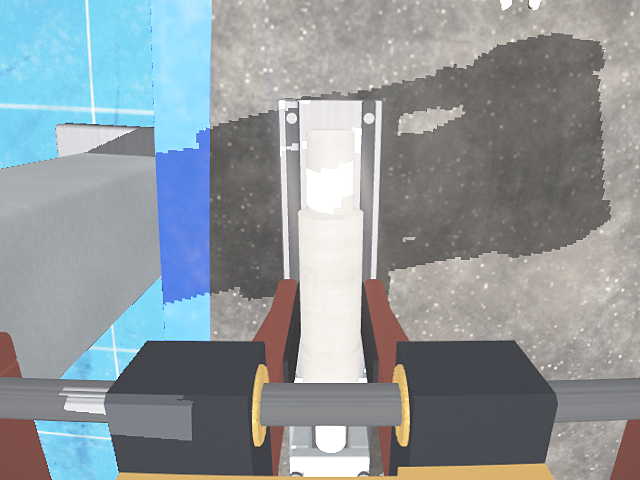

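The shaft is held level and centred over the chute: both the shaft and the channel are centred at about column 331, and the open end is at row 100. Now I'll lower it, checking the force.

Run:
```python
from h import *
move_l(ck(0,.092,.045),.08); say('45')
for z in(.041,.039,.0375,.0365,.0358):
    move_l(ck(0,.092,z),.03); hold(.1); say(z)
    if state()['ft_force'][2]>2: break
gripper_open(); hold(.2); say('open')
move_l(ck(0,.092,.11),.12)
# approach behind the tail, still above
move_l(ck(0,.175,.11),.15); close(); hold(.1); say('behind')
im=grab('wrist'); cv2.imwrite('pics/w3.png',im['frame'])
```

```text
45 9.16 [0.4493 0.1671 0.0457] F [-0.   0.4 -3.7] gap 0.0244 ff 30.0
0.041 9.54 [0.4489 0.167  0.0411] F [-0.2  0.8 -3.1] gap 0.0246 ff 30.0
0.039 9.89 [0.4489 0.167  0.039 ] F [-0.1  0.4 -2.6] gap 0.0248 ff 30.0
0.0375 10.24 [0.4489 0.167  0.0375] F [ 0.3  0.3 -3.4] gap 0.025 ff 30.0
0.0365 10.59 [0.4489 0.167  0.0365] F [-0.4  0.1 -3.3] gap 0.025 ff 30.0
0.0358 10.94 [0.4489 0.167  0.0358] F [-0.   0.  -1.9] gap 0.0248 ff 30.0
open 12.21 [0.4489 0.167  0.0358] F [ 1.3 -0.4 -0.2] gap 0.0877 ff 0.0
behind 15.12 [0.4431 0.2498 0.11  ] F [ 0.  -0.8  0.6] gap 0.0005 ff 0.0
```

View pics/w3.png

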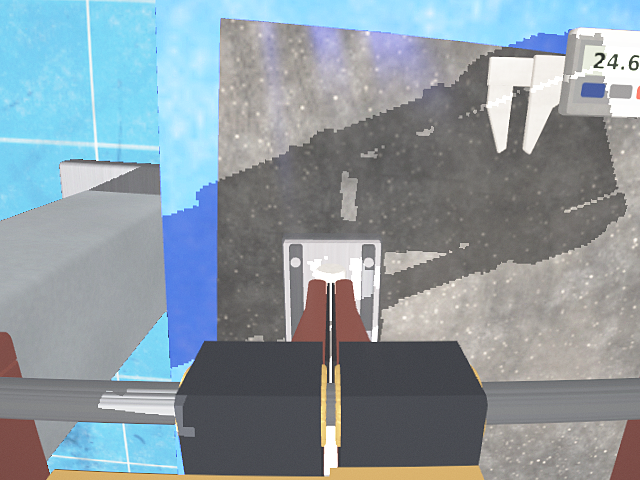

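The shaft lies straight in the chute, with its tail at about (330,265). I'll go down behind it and push.

Run:
```python
from h import *
move_l(ck(0,.194,.11),.15); move_l(ck(0,.194,.0365),.1); say('down')
for y in(.16,.12,.08,.05,.03,.015,.005):
    move_l(ck(0,y,.0365),.05); say(y)
    if np.linalg.norm(state()['ft_force'])>20: print('STOP'); break
hold(.2)
for n in('top','scene'): grab(n)
a=cv2.imread('pics/c.png')
t=dict(np.load('top.npz'))['frame'][235:300,210:370]; s=dict(np.load('scene.npz'))['frame'][190:310,220:350]
cv2.imwrite('pics/p4.png',np.hstack([cv2.resize(t,(400,162)),cv2.resize(s,(390,360))[:162*2]]) if 0 else cv2.resize(s,(780,600),interpolation=cv2.INTER_CUBIC))
im=grab('wrist'); cv2.imwrite('pics/w4.png',im['frame'])
```

```text
down 16.32 [0.4422 0.2689 0.0372] F [-0.4 -0.3 -0.5] gap 0.0007 ff 0.0
0.16 17.16 [0.4441 0.2345 0.0363] F [-0.5 -0.7  0.9] gap 0.0001 ff 0.0
0.12 18.11 [0.447  0.1949 0.0366] F [ 0.5  0.5 -0.1] gap 0.0004 ff 0.0
0.08 19.06 [0.4497 0.1548 0.0364] F [ 0.1 -0.3  0.1] gap 0.0007 ff 0.0
0.05 19.81 [0.4518 0.1247 0.0363] F [0.4 0.  0.1] gap 0.0003 ff 0.0
0.03 20.36 [0.4533 0.1048 0.0366] F [ 0.1 -0.1  0.7] gap 0.0005 ff 0.0
0.015 20.81 [0.4543 0.0898 0.0366] F [-0.3 -0.1  0.2] gap 0.0005 ff 0.0
0.005 21.16 [0.455  0.0798 0.0366] F [ 0.1 -0.1 -0.7] gap 0.0005 ff 0.0
```

View pics/p4.png

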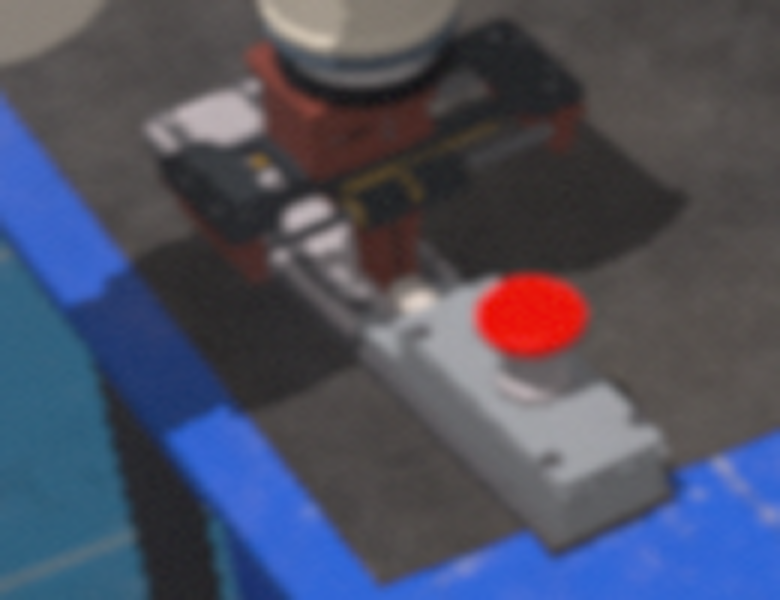

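The tail of the shaft is at about (415,298), just ahead of the fingertips and going under the hood. I'll do the last millimetres in small steps while watching the force.

Run:
```python
from h import *
for y in(.002,0,-.001,-.002,-.003,-.0035):
    move_l(ck(0,y,.0365),.02); hold(.1); say(y)
    if abs(state()['ft_force'][1])>5: print('STOP'); break
s=state()['ee_pos']
move_l(ck(0,.02,.0365),.1); move_l(ck(0,.06,.20),.15); hold(.2); say()
im=grab('wrist'); P=cloud(im)
dx=P[...,:2]-ORG; c,si=np.cos(YAW),np.sin(YAW)
cx=dx[...,0]*c+dx[...,1]*si; cy=-dx[...,0]*si+dx[...,1]*c
for y in range(-44,10,3):
    k=(abs(cx)<.004)&(abs(cy-y/1000)<.0015)&(P[...,2]<.048); print(y,k.sum(),np.round(np.median(P[k][:,2])*1000,1) if k.any() else None,end=' | ')
cv2.imwrite('pics/w5.png',im['frame'])
```

```text
0.002 21.91 [0.4552 0.0771 0.0365] F [-0.4  0.4  0.5] gap 0.0006 ff 0.0
0 22.26 [0.4553 0.0751 0.0365] F [-0.7  0.7 -0.1] gap 0.0007 ff 0.1
-0.001 22.61 [0.4554 0.0742 0.0365] F [0.  1.6 0. ] gap 0.0004 ff 0.5
-0.002 22.96 [0.4554 0.0732 0.0365] F [-0.2  1.5  0.1] gap 0.0005 ff 0.6
-0.003 23.31 [0.4554 0.0731 0.0365] F [-0.7  5.7 -0.3] gap 0.0006 ff 2.5
STOP
 25.17 [0.4509 0.1349 0.1992] F [ 0.2  0.5 -0.1] gap 0.0003 ff 0.0
-44 10 32.7 | -41 4 33.4 | -38 7 33.0 | -35 6 32.8 | -32 7 32.7 | -29 6 32.7 | -26 7 32.4 | -23 5 32.8 | -20 9 32.6 | -17 9 32.0 | -14 23 22.1 | -11 2 11.3 | -8 4 19.2 | -5 15 19.3 | -2 26 19.4 | 1 29 19.2 | 4 32 19.4 | 7 28 19.4 |
```

View pics/w5.png

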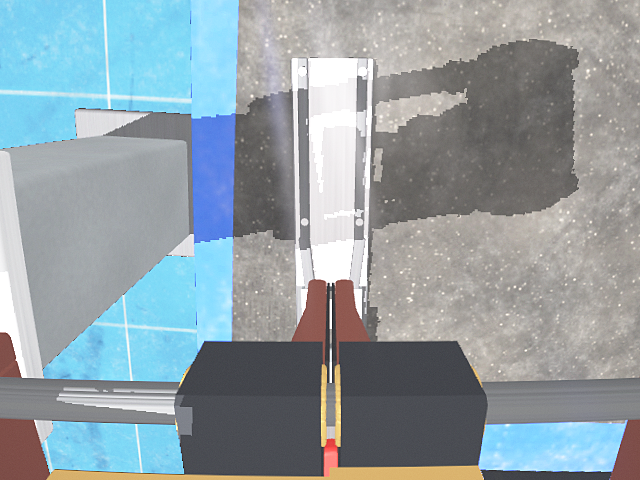

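The channel is empty from (332,60) down to the fingers. The depth readings show the shaft's tail at y = -14.5 mm, level along its length at about 8 mm below its chute height, so it has dropped home. Now I'll press the plunger.

Run:
```python
from h import *
move_l(ck(0,-.115,.20),.15); move_l(ck(0,-.115,.132),.1); say('above')
for z in(.124,.118,.112,.109,.108,.1075,.107,.1065,.106,.1055,.105):
    move_l(ck(0,-.115,z),.03); hold(.08); say(z)
    if state()['ft_force'][2]>14: print('stop reached'); break
im=grab('scene')
hold(1.2); say('held')
P=get_image('top'); C=cloud(P); f=P['frame'].astype(int)
move_l(ck(0,-.115,.15),.05); say('released')
move_l(ck(0,-.115,.22),.15); move_l(ck(0,.15,.25),.2); hold(.3); say('clear')
t=grab('top'); C=cloud(t); f=t['frame'].astype(int)
red=(f[...,2]>150)&(f[...,1]<70)&(f[...,0]<70)&(C[...,0]<.52)&(C[...,1]<.05)&(C[...,1]>-.12)
print('red z',np.nanmedian(C[red][:,2]))
cv2.imwrite('pics/s6.png',np.hstack([cv2.resize(im['frame'][190:310,220:350],(390,360)),cv2.resize(t['frame'][140:325,150:350],(390,360))]))
```

```text
above 27.37 [ 0.4636 -0.0395  0.1327] F [0.3 0.3 0.7] gap 0.0004 ff 0.0
0.124 27.87 [ 0.4637 -0.0396  0.1246] F [ 1.7 -0.1  2.6] gap 0.0004 ff 1.5
0.118 28.3 [ 0.4636 -0.0396  0.1183] F [ 3.1 -0.3  3.6] gap 0.0007 ff 2.1
0.112 28.73 [ 0.4636 -0.0396  0.1125] F [2.4 0.3 6. ] gap 0.0005 ff 2.9
0.109 29.07 [ 0.4636 -0.0396  0.1097] F [ 2.7 -1.1  5.8] gap 0.0007 ff 3.2
0.108 29.4 [ 0.4636 -0.0396  0.1087] F [ 2.6 -1.5  6.9] gap 0.0003 ff 3.3
0.1075 29.73 [ 0.4636 -0.0396  0.1086] F [ 0.7 -0.7  8. ] gap 0.0008 ff 4.1
0.107 30.07 [ 0.4637 -0.0396  0.1085] F [ 0.8  0.5 10.9] gap 0.0005 ff 5.1
0.1065 30.4 [ 0.4637 -0.0396  0.1085] F [-0.8 -0.7 13.2] gap 0.0004 ff 6.2
0.106 30.73 [ 0.4637 -0.0396  0.1084] F [-0.9 -0.7 14.5] gap 0.0005 ff 7.2
stop reached
held 31.98 [ 0.4637 -0.0396  0.1085] F [-1.2  0.5 14.2] gap 0.0005 ff 7.2
released 33.07 [ 0.463  -0.0395  0.1494] F [-0.3  0.3 -0.3] gap 0.0006 ff 0.0
clear 35.47 [0.4449 0.2244 0.25  ] F [-0.4  0.3 -0.6] gap 0.0004 ff 0.0
red z 0.11954520246430356
```

View pics/s6.png

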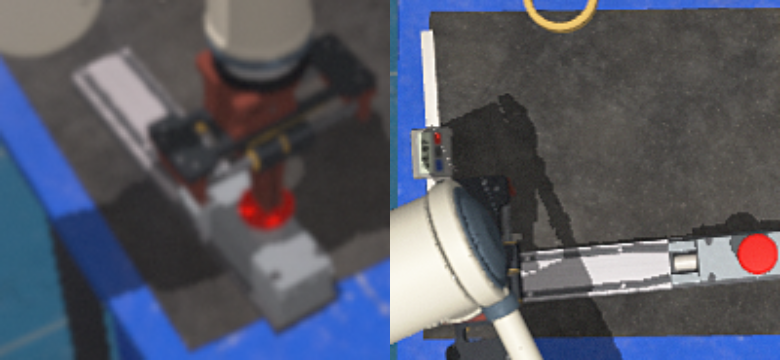

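The left half shows the plunger pressed fully down at about (267,210). The right half shows it back up at 120 mm at about (757,253), with the shaft's tail in the nest at (684,262). It stopped firmly after 20 mm of travel, well past the 15 mm where it would jam over an unseated shaft.

```bash
python3 -c "
from bench import *
print(job_done())"
```

```text
the job is handed in; nothing more can be done
None
```

The shaft is home in the nest, the plunger was pressed to its stop, held for over a second and sprang fully back up, and the job was handed in at about 35.5 s with the other tools left untouched.

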